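Refill the memo box from behind the stamps

TASK

Refill the empty memo box with the spare block of note paper, which lies at the back of the desk tray behind two stamps and a glue stick. First clear all three out of the way and stand them upright on the cork mat, leaving the block where it is; then lay the block flat in the memo box; only then stand each of the three back in the very place in the tray where it was at the start, upright and with the stamps turned as they were.

Things in the scene. Friction and masses are not known exactly. Their poses are not given: they have to be found in the camera images.
- desk_tray: Fixed low grey tray, 136 (its x) by 216 (its y) mm, floor 4 mm thick, rim 10 mm high. Origin at the centre of its underside. On three flush felt rests in its front half (x = -28, y = -64, 0, +64 mm in its frame; -x is toward the robot) stand the stamps and the glue stick, each anywhere in the row. The note block lies behind them, about 11 mm clear of the stamps.
- note_block: Loose block of white note paper, 60 (x) by 110 (y) by 32 (z) mm, 0.15 kg. Origin at the centre of its underside. It starts flat on the tray floor at about x = +26 mm, y = 0 in the tray's frame, its axes along the tray's. Grasp it across its 60 mm by its upper 16 mm, so that the fingers stay above the memo box walls.
- short_stamp: Loose hand stamp with a red turned handle: wooden foot 25 (x) by 46 (y) by 18 mm high, round handle up to 24 mm across from there to the top at 70 mm, 0.06 kg. Origin at the centre of its underside; its y starts along the tray's y.
- long_stamp: Loose hand stamp with a black turned handle: wooden foot 25 (x) by 58 (y) by 18 mm high, round handle up to 24 mm across from there to the top at 70 mm, 0.06 kg. Origin at the centre of its underside; its y starts along the tray's y.
- glue_stick: Loose standing glue stick with a blue cap that is fast, a cylinder 26 mm across and 86 mm high, 0.035 kg. Origin at the centre of its underside.
- cork_mat: Fixed cork mat, the side area, 140 (x) by 200 (y) by 4 mm thick, either left or right of the tray. Origin at the centre of its underside; its top is 4 mm above the desk.
- memo_box: Fixed black open memo box, outside 84 (x) by 134 (y) mm and 16 mm high, walls 4 mm, so inside 76 by 126 mm; its floor is 4 mm thick. On the other side of the tray from the mat. Origin at the centre of its underside. The block fits with its long side along the box's y, either way round.

How it is judged:
By the outcome, as a careful person would: the job done as asked, in the order asked, and still so for the second after the job is handed in, with the robot touching nothing.
It also fails if it takes over 131 s, if anything falls off the work surface, if the arm or the gripper's body presses on something with over 40 N, if the wrist force passes 120 N, or if a joint passes its speed limit or range.

ROBOT

A 6-joint arm with a two-finger parallel gripper is mounted at the origin on the work surface; the furniture and walls round the work are solid. World frame = base frame: x ahead of the robot, y to its left, z up, the work surface at z = 0. Lengths are in m, angles in rad, forces in N, time in s.
With the tool pointing down it reaches from about 0.375 to 0.925 m from the base axis. Payload 5.7 kg.
Tool frame: the origin (TCP) lies between the finger pads; the fingertips stand 11 mm ahead of it and the grasp point (between the pads) lies 8 mm behind it; z points along the fingers, y is the line along which they close (so a half turn about z gives the same grasp; the last joint's range is limited). The gripper opens to 88 mm and grips with 3 to 60 N. Pads are 20 mm wide; open, the fingers measure 115 mm over their backs; the gripper's body (75 mm by 178 mm) begins 61 mm behind the grasp point.
Start: joints at [-1.284, 0.359, 1.51, -0, 1.272, -0.115], TCP at [0.235, -0.552, 0.234] pointing down, gripper open.
Joint ranges: [-2.97, 2.97], [-1.01, 2.36], [0.21, 2.38], [-0.96, 4.11], [0.2, 2.71], [-2.98, 2.98]. Speed limits (rad/s): [2.39, 2.39, 3.14, 3.14, 3.14, 3.14].

INTERFACE

Orientations are given as a rotation vector (axis times angle).
In Python, from workcell import arm gives the robot as it stands.
- The arm moves only by the tool step_arm, never from a script. Its argument "series" is text: rows parted by semicolons, each of 7 numbers parted by spaces: the turn, a rotation vector about the tool's x, y, z in rad, then the shift along the tool's x, y, z in m, then the closure, from 0 (fully open) to 1 (shut). A call has 1 to 12 rows; each row is the pose to reach, as a shift and turn from the pose commanded when the call began, along the tool's axes at that moment; what a row does not reach only later rows make up. A row lasts 1/12 s, in which the tool goes at most 41.7 mm and 7.16 degrees, less where a joint would pass 70% of its speed; a pose out of reach is approached as far as the arm can. A call with a gripper value outside its range is refused whole. The fingers move at their own pace and stop on an object; "newtons" is the grip in N (left out, the last holds). Time passes only in rows, so rows that repeat a pose let the fingers close. It gives the time, the measured TCP pose, the force, the opening and the grip force at its end, in the units of the state.
- arm.observe(): the state, without advancing time (a new reading comes with each control period).
- arm.grab_frame(name): name is "scene" or "top"; returns a dict with "pixels" (400x640x3 uint8, blue, green, red), "fx", "fy", "cx", "cy" (pixels), "D" ([k1, k2, p1, p2, k3] as OpenCV has them; the pictures are not rectified), "R" (3x3) and "t" (3): a world point X has camera coordinates R X + t. Camera axes: x right, y down, z forward; pixel columns grow to the right and rows downward; lengths in m; the calibration is good to about 2 mm. A picture is of the moment at which its call begins. There is no depth.
- arm.sign_off(): hands the job in; it is judged then, once.
Trained networks look in a picture, given as the dict that the camera call returned (one of the last four; its "shot" number tells which), for a name from the list of things; names that differ only in an ending like _2 or _b are one class to them, and where a whole thing is asked for, a point or a joint stands for the part that bears it (a point fixed in the world has none). Each returns a list of dicts, best first, with "score" (0 to 1); they miss things now and then, are a little off and sometimes report something else, mostly with a low value. They report only what shows in the picture. A call takes as long as a camera call.
- arm.recognise(picture, name): "box" ([left, top, right, bottom] in pixels, round what is visible of it).
The state is a dict: "t": time; "joint_pos": joint angles; "qvel": joint speeds; "effort": joint torques, N m; "tcp_pos": TCP position; "ee_rot": TCP orientation; "contact_force": force on the tool from outside, world axes, zero at the start; "torque": the same for the moment, N m; "grip_width": finger opening in m; "gripper_force": force on a finger pad.
Only numpy, scipy, OpenCV 4.12 (cv2) and the standard library are available. Lean on these libraries where they do the work, as an engineer would, in place of code of your own. Each camera call takes 0.05 s, during which the arm holds its last target. There are 200 camera calls.

## Working session

There is one attempt and no reset: what is moved stays moved. The work goes in short steps, Python scripts to look and compute and a tool call to move; the robot and the scene stay as the last step left them, time stands still between calls to the robot, and variables do not carry over. Pictures are saved under pics/ and viewed, at most 14 in all, crops included, and the job is handed in when it is done.

Besides the shell and the picture viewer there is one more tool, called after "Emit:" in YAML: its name, and indented under it one key for each argument. step_arm: Moves the arm, as the interface text tells. Its arguments: {"type":"object","properties":{"series":{"type":"string"},"newtons":{"type":"number"}},"required":["series"]}

```bash
mkdir -p pics; ls
python3 - <<'E'
from workcell import arm
import cv2
for n in ("top","scene"):
    f=arm.grab_frame(n); cv2.imwrite(f"pics/{n}0.png",f["pixels"])
    print(n,f["fx"],f["fy"],f["cx"],f["cy"],f["D"],f["R"],f["t"])
    for o in "desk_tray note_block short_stamp long_stamp glue_stick cork_mat memo_box".split():
        print(o,[(d["score"],d["box"]) for d in arm.recognise(f,o)][:2])
print(arm.observe())
E
```

```text
pics
top 482.8583545616441 482.8583545616441 323.7531108664235 205.99950963314572 [0.04473892 0.         0.         0.         0.        ] [[ 0.01369619 -0.99989946  0.00367085]
 [-0.99018246 -0.01407365 -0.1390706 ]
 [ 0.13910828 -0.00173007 -0.99027567]] [0.00938829 0.53211216 1.28075942]
desk_tray [(0.97, [299.5, 161.9, 382.9, 221.4])]
note_block []
short_stamp [(0.57, [334.4, 193.5, 351.4, 203.1])]
long_stamp [(0.5, [355.8, 186.7, 378.6, 202.0])]
glue_stick []
cork_mat [(0.63, [399.3, 215.0, 472.9, 267.3])]
memo_box [(0.97, [191.1, 210.7, 243.5, 246.9])]
scene 411.7100092025949 411.7100092025949 323.2195480930695 194.93282790125625 [-0.00567876  0.          0.          0.          0.        ] [[-0.84517258 -0.53433732 -0.01292042]
 [-0.4007497   0.64949907 -0.64618158]
 [ 0.35367074 -0.5409571  -0.76307433]] [0.47378203 0.23386187 0.80973197]
desk_tray [(0.65, [271.4, 151.6, 361.5, 229.6])]
note_block [(0.8, [295.6, 156.3, 329.6, 203.6]), (0.18, [377.7, 114.7, 456.9, 176.8])]
short_stamp [(0.5, [328.5, 167.1, 340.8, 194.5])]
long_stamp [(0.8, [335.8, 153.5, 347.4, 178.0])]
glue_stick [(0.86, [318.3, 181.9, 328.3, 211.9])]
cork_mat [(0.69, [380.3, 118.1, 455.2, 175.3])]
memo_box []
{'t': 0.8, 'joint_pos': array([-1.28409037e+00,  3.58757712e-01,  1.51039441e+00,  2.28367126e-05,
        1.27248887e+00, -1.15062079e-01]), 'qvel': array([ 1.22614474e-03,  4.34853055e-04,  1.08206690e-03,  1.00169419e-05,
       -1.03775481e-03,  2.16966698e-04]), 'effort': array([ 1.06995356e-04, -5.15267050e+01, -2.71118116e+01,  6.80683041e-02,
        2.41210358e-02, -9.15061690e-06]), 'tcp_pos': array([ 0.23464322, -0.55219363,  0.23365011]), 'ee_rot': array([-3.07837009e+00, -6.26839419e-01, -2.76521393e-05]), 'contact_force': array([-0.74084075, -0.15856303, -0.3464846 ]), 'torque': array([-0.00422173, -0.04024447, -0.01410495]), 'gripper_force': 0.0, 'grip_width': 0.08773651414348618}
```

View pics/top0.png

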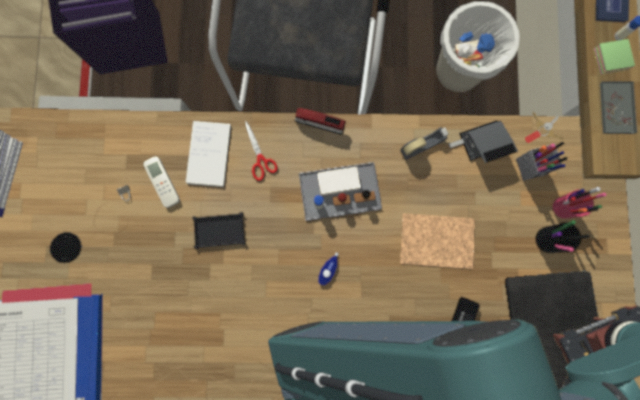

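View pics/scene0.png

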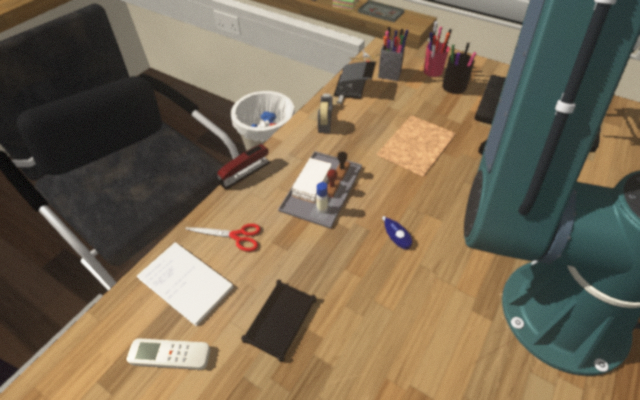

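The top view shows the tray at about (341,191), with glue (320,200), the red short stamp (342,198) and the black long stamp (366,194) from left to right. The memo box is at (219,231) and the mat at (437,241). Next I'll fit the outlines.

```bash
cat > h.py <<'E'
import numpy as np, cv2
from scipy.optimize import minimize
from scipy.spatial.transform import Rotation as Ro
def proj(f,X):
    K=np.array([[f["fx"],0,f["cx"]],[0,f["fy"],f["cy"]],[0,0,1]])
    return cv2.projectPoints(np.asarray(X,float).reshape(-1,3),cv2.Rodrigues(np.array(f["R"]))[0],np.array(f["t"]),K,np.array(f["D"]))[0].reshape(-1,2)
def back(f,uv,z):
    K=np.array([[f["fx"],0,f["cx"]],[0,f["fy"],f["cy"]],[0,0,1]])
    n=cv2.undistortPoints(np.array(uv,float).reshape(-1,1,2),K,np.array(f["D"])).reshape(-1,2)
    R=np.array(f["R"]);C=-R.T@np.array(f["t"]);d=np.c_[n,np.ones(len(n))]@R
    return C+d*((z-C[2])/d[:,2])[:,None]
def box(p,sx,sy,z0,z1):
    c,s=np.cos(p[2]),np.sin(p[2])
    return [(p[0]+c*a*sx/2-s*b*sy/2,p[1]+s*a*sx/2+c*b*sy/2,z) for z in(z0,z1) for a,b in((-1,-1),(-1,1),(1,1),(1,-1))]
S=8
def sil(f,pts,roi):
    l,t,r,b=roi
    h=cv2.convexHull(proj(f,pts).astype(np.float32)).reshape(-1,2)
    m=np.zeros(((b-t)*S,(r-l)*S),np.uint8)
    cv2.fillPoly(m,[np.round((h+.5-[l,t])*S).astype(np.int32)],1)
    return cv2.resize(m.astype(np.float32),(r-l,b-t),interpolation=cv2.INTER_AREA)
def fit(views,sx,sy,z0,z1,p0):
    # views: (frame, mask(float roi), roi)
    c=lambda p:sum(np.abs(sil(f,box(p,sx,sy,z0,z1),roi)-m).sum() for f,m,roi in views)
    r=minimize(c,p0,method="Nelder-Mead",options=dict(initial_simplex=np.array([p0,*[np.array(p0)+d for d in np.diag([.01,.01,.1])]]),xatol=1e-5,fatol=1e-3))
    return r.x,r.fun
def mean(arm,name,n=4):
    fs=[arm.grab_frame(name) for _ in range(n)];f=dict(fs[-1])
    f["avg"]=np.mean([g["pixels"].astype(np.float32) for g in fs],0);return f
E
python3 - <<'E'
from h import *; from workcell import arm
import pickle
ft,fs=mean(arm,"top"),mean(arm,"scene"); pickle.dump((ft,fs),open("f0.pkl","wb"))
a=ft["avg"].clip(0,255).astype(np.uint8); b=fs["avg"].clip(0,255).astype(np.uint8)
z=lambda im,l,t,r,bb,k:cv2.resize(im[t:bb,l:r],None,fx=k,fy=k,interpolation=cv2.INTER_CUBIC)
A=z(a,290,155,390,225,8)[:, :]; cv2.imwrite("pics/ztray_top.png",A)
cv2.imwrite("pics/ztray_sc.png",z(b,265,145,365,220,8))
hsv=cv2.cvtColor(a,cv2.COLOR_BGR2HSV)
for n,u,v in [("mat",437,241),("wood",390,240),("box",219,232),("boxrim",219,214),("tray",310,190),("traycorner",376,210),("block",338,180),("wood2",290,190)]: print(n,hsv[v,u],a[v,u])
p=lambda u,v,zz:back(ft,[(u,v)],zz)[0].round(4)
print(p(341,191,.01),p(219,231,.01),p(437,241,.004),p(320,200,.086),p(342,198,.07),p(366,194,.07))
E
```

```text
mat [ 15 104 191] [113 152 191]
wood [ 17 109 166] [ 95 135 166]
box [100  15  52] [52 51 49]
boxrim [ 19  81 135] [ 92 119 135]
tray [ 90   2 128] [128 128 127]
traycorner [17 42 98] [82 91 98]
block [ 25  12 231] [220 229 231]
wood2 [ 17 109 141] [ 81 114 141]
[ 0.5788 -0.0309  0.01  ] [0.462  0.3047 0.01  ] [ 0.4433 -0.2978  0.004 ] [0.5409 0.027  0.086 ] [ 0.5496 -0.0315  0.07  ] [ 0.5613 -0.0955  0.07  ]
```

View pics/ztray_top.png

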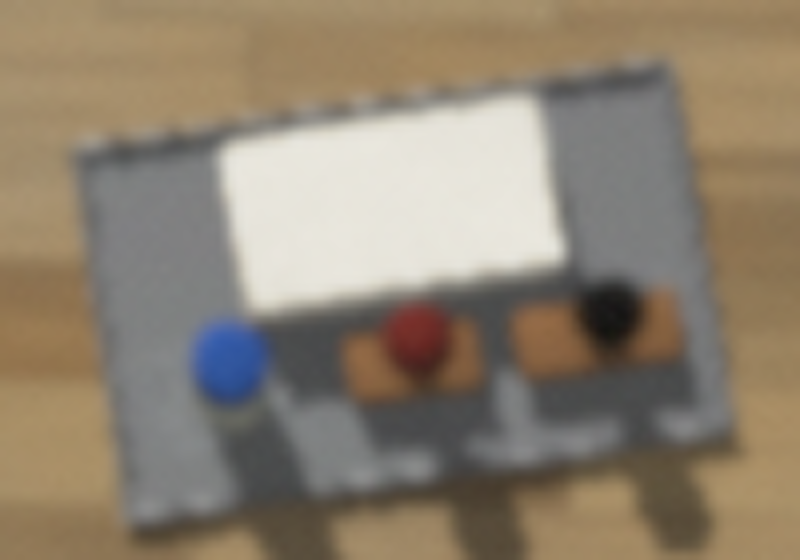

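View pics/ztray_sc.png

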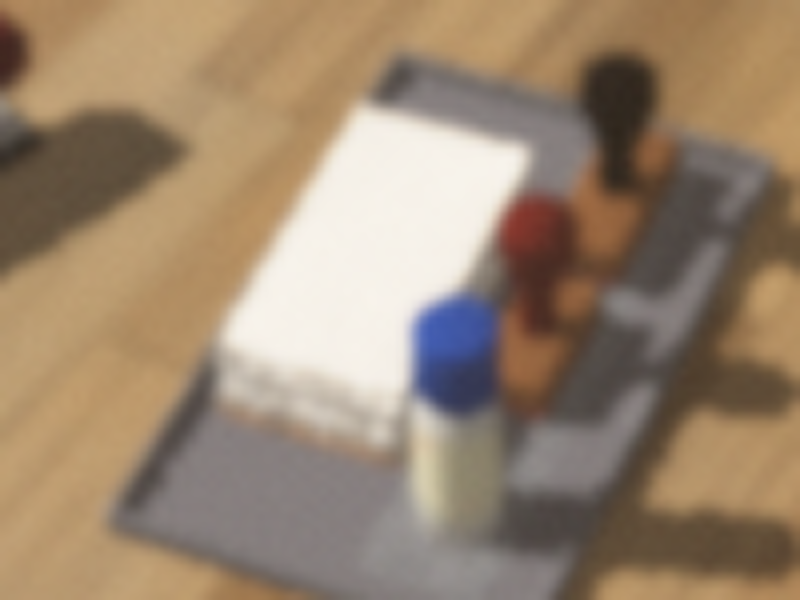

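Run:
```python
from h import *; import pickle
ft,fs=pickle.load(open("f0.pkl","rb"))
def mk(f,roi,fn,hull=True):
    l,t,r,b=roi;a=f["avg"][t:b,l:r].clip(0,255).astype(np.uint8)
    a=cv2.resize(a,None,fx=4,fy=4,interpolation=cv2.INTER_CUBIC)
    m=fn(cv2.cvtColor(a,cv2.COLOR_BGR2HSV).astype(int)).astype(np.uint8)
    m=cv2.morphologyEx(m,cv2.MORPH_OPEN,np.ones((3,3)))
    c=max(cv2.findContours(m,0,2)[0],key=cv2.contourArea)
    o=np.zeros_like(m);cv2.fillPoly(o,[cv2.convexHull(c) if hull else c],1)
    return f,cv2.resize(o.astype(np.float32),(r-l,b-t),interpolation=cv2.INTER_AREA),roi
def rep(n,views,*a):
    for v in [*[[x] for x in views],views] if len(views)>1 else [views]:
        p,c=fit(v,*a);print(n,p.round(4),round(float(c),1),[round(float(x[1].sum())) for x in v])
    return p
gray=lambda h:h[...,1]<60
T=rep("tray",[mk(ft,(290,155,395,230),gray),mk(fs,(265,145,368,235),gray)],.136,.216,0,.010,[.579,-.031,.15])
w=lambda h:(h[...,2]>190)&(h[...,1]<40)
rep("block",[mk(ft,(305,160,372,200),w),mk(fs,(285,145,340,205),lambda h:(h[...,2]>215)&(h[...,1]<40),False)],.06,.11,.036,.036,[.6,-.03,.15])
d=lambda h:h[...,2]<75
rep("box",[mk(ft,(180,200,255,260),d),mk(fs,(230,270,330,370),d)],.084,.134,0,.016,[.462,.305,0.])
cork=lambda h:(h[...,2]>172)
for v,t in((ft,(390,205,485,280)),(fs,(370,108,465,185))): pass
rep("mat",[mk(ft,(395,208,480,275),cork)],.14,.2,0,.004,[.443,-.298,0.])
def cen(f,roi,fn,z):
    v=mk(f,roi,fn)[1];ys,xs=np.mgrid[:v.shape[0],:v.shape[1]]
    uv=((v*xs).sum()/v.sum()+roi[0],(v*ys).sum()/v.sum()+roi[1]);return back(f,[uv],z)[0].round(4)
c,s=np.cos(T[2]),np.sin(T[2])
for y in(.064,0,-.064):print("rest",T[0]-c*.028-s*y,T[1]-s*.028+c*y)
blue=lambda h:(h[...,0]>100)&(h[...,0]<130)&(h[...,1]>120)
red=lambda h:((h[...,0]<8)|(h[...,0]>172))&(h[...,1]>120)
blk=lambda h:h[...,2]<55
print("glue",cen(ft,(310,190,330,210),blue,.083),cen(fs,(312,178,332,200),blue,.074))
print("short",cen(ft,(333,188,352,205),red,.062));print("long",cen(ft,(359,185,373,200),blk,.062))
```

```text
tray [ 0.5798 -0.0267  0.1663] 118.2 [3863]
tray [ 0.5839 -0.0288  0.1702] 109.9 [3682]
tray [ 0.5823 -0.0264  0.161 ] 308.9 [3863, 3682]
block [ 0.6056 -0.0226  0.1827] 19.8 [853]
block [ 0.6083 -0.0218  0.1854] 67.8 [766]
block [ 0.6064 -0.0224  0.1788] 120.8 [853, 766]
box [0.4604 0.3047 0.0925] 115.8 [1674]
box [0.465  0.3068 0.0893] 177.8 [3314]
box [0.4634 0.306  0.1082] 307.3 [1674, 3314]
mat [ 0.4471 -0.2972 -0.0523] 123.7 [3801]
rest 0.5443543995276509 0.03228733822122275
rest 0.5546142953420938 -0.03088492260484534
rest 0.5648741911565368 -0.09405718343091342
glue [0.5419 0.0314 0.083 ] [0.5491 0.0256 0.074 ]
short [ 0.5538 -0.031   0.062 ]
long [ 0.563  -0.0954  0.062 ]
```

Emit:
step_arm:
  series: "0 0 0.237 0.4976 -0.3544 0.044 0.5;0 0 0.237 0.4976 -0.3544 0.044 0.5;0 0 0.237 0.4976 -0.3544 0.044 0.5;0 0 0.237 0.4976 -0.3544 0.044 0.5;0 0 0.237 0.4976 -0.3544 0.044 0.5;0 0 0.237 0.4976 -0.3544 0.044 0.5;0 0 0.237 0.4976 -0.3544 0.044 0.5;0 0 0.237 0.4976 -0.3544 0.044 0.5;0 0 0.237 0.4976 -0.3544 0.044 0.5;0 0 0.237 0.4976 -0.3544 0.044 0.5;0 0 0.237 0.4976 -0.3544 0.044 0.5;0 0 0.237 0.4976 -0.3544 0.044 0.5"
  newtons: 12

```text
t: 2.2
tcp_pos: [0.4962, -0.1252, 0.1979]
ee_rot: [3.131, 0.259, 0.001]
contact_force: [0.3, -0.2, -0.2]
grip_width: 0.0439
gripper_force: 0.0
```

```bash
cat > d.py <<'E'
import sys; from h import *; from workcell import arm
# target x y z yaw -> tool-axis turn & shift from the measured pose
x,y,z,w=map(float,sys.argv[1:5]); s=arm.observe(); R=Ro.from_rotvec(s["ee_rot"])
G=Ro.from_euler("z",w)*Ro.from_euler("x",np.pi)
print("t",round(s["t"],2),"tcp",s["tcp_pos"].round(4),"w",round(s["grip_width"],4),"F",s["contact_force"].round(1))
print("turn",(R.inv()*G).as_rotvec().round(4),"shift",R.inv().apply(np.array([x,y,z])-s["tcp_pos"]).round(4))
E
python3 d.py .554 -.0315 .19 .165
```

```text
t 2.2 tcp [ 0.4962 -0.1252  0.1979] w 0.0439 F [ 0.3 -0.2 -0.2]
turn [ 0.0003 -0.0006 -0.0002] shift [ 0.0724 -0.0829  0.0079]
```

Emit:
step_arm:
  series: "0 0 0 0.0724 -0.0829 0.0079 0.5;0 0 0 0.0724 -0.0829 0.0079 0.5;0 0 0 0.0724 -0.0829 0.0079 0.5;0 0 0 0.0724 -0.0829 0.0079 0.5;0 0 0 0.0724 -0.0829 0.0079 0.5;0 0 0 0.0724 -0.0829 0.0079 0.5"

```text
t: 2.7
tcp_pos: [0.5526, -0.0338, 0.1897]
ee_rot: [3.131, 0.26, -0.001]
contact_force: [-0.7, -1.1, 1.0]
grip_width: 0.0438
gripper_force: 0.0
```

```bash
python3 d.py .554 -.0315 .05 .165
python3 - <<'E'
from h import *; from workcell import arm
ims=[]
for n,r in(("top",(290,155,390,225)),("scene",(265,145,365,215))):
    f=mean(arm,n,2);l,t,R,b=r
    ims.append(cv2.resize(f["avg"][t:b,l:R],None,fx=6,fy=4*1.5*.7,interpolation=cv2.INTER_CUBIC))
cv2.imwrite("pics/a1.png",np.vstack(ims))
E
```

```text
t 2.7 tcp [ 0.5526 -0.0338  0.1897] w 0.0438 F [-0.7 -1.1  1. ]
turn [0.0002 0.0009 0.0004] shift [ 0.0018 -0.002   0.1397][ WARN:0@3.978] global loadsave.cpp:1063 imwrite_ Unsupported depth image for selected encoder is fallbacked to CV_8U.
```

View pics/a1.png

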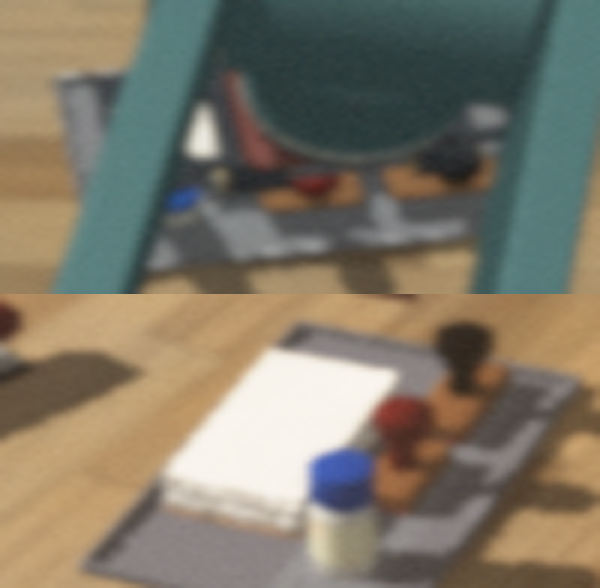

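The arm is above the short stamp and nothing has been disturbed. The lower half shows the knob at (403,415). Next I descend.

Emit:
step_arm:
  series: "0 0 0 0 0 0.04 0.5;0 0 0 0 0 0.08 0.5;0 0 0 0 0 0.11 0.5;0 0 0 0 0 0.13 0.5;0 0 0 0 0 0.14 0.5;0 0 0 0 0 0.14 0.5;0 0 0 0 0 0.14 0.5"

```text
t: 3.48
tcp_pos: [0.5533, -0.034, 0.0502]
ee_rot: [-3.131, -0.257, 0.0]
contact_force: [0.5, 0.1, 0.3]
grip_width: 0.0442
gripper_force: 0.0
```

```bash
python3 d.py .554 -.0315 .05 .165
python3 - <<'E'
from h import *; from workcell import arm
f=mean(arm,"scene",2)
l,t,r,b=265,130,385,220
cv2.imwrite("pics/a2.png",cv2.resize(f["avg"][t:b,l:r].clip(0,255).astype(np.uint8),None,fx=6,fy=6,interpolation=cv2.INTER_CUBIC))
E
```

```text
t 3.48 tcp [ 0.5533 -0.034   0.0502] w 0.0442 F [0.5 0.1 0.3]
turn [-0.0001  0.     -0.0011] shift [ 0.0011 -0.0023  0.0002]
```

View pics/a2.png

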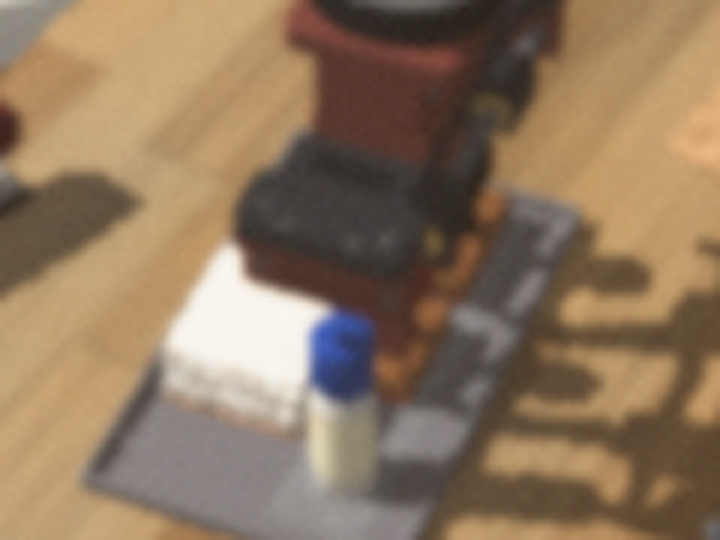

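The gripper is around the red knob, clear of the glue stick (345,400) and the block. I'll trim 2 mm and close.

Emit:
step_arm:
  series: "0 0 0 0.001 -0.0023 0 0.5;0 0 0 0.001 -0.0023 0 0.5;0 0 0 0.001 -0.0023 0 1;0 0 0 0.001 -0.0023 0 1;0 0 0 0.001 -0.0023 0 1;0 0 0 0.001 -0.0023 0 1;0 0 0 0.001 -0.0023 0 1;0 0 0 0.001 -0.0023 0 1"
  newtons: 12

```text
t: 4.25
tcp_pos: [0.554, -0.0311, 0.05]
ee_rot: [3.131, 0.259, 0.001]
contact_force: [-0.0, -1.1, 2.1]
grip_width: 0.0234
gripper_force: 12.0
```

Emit:
step_arm:
  series: "0 0 0 0 0 -0.01 1;0 0 0 0 0 -0.04 1;0 0 0 0 0 -0.08 1;0 0 0 0 0 -0.12 1;0 0 0 -0.017 0.034 -0.14 1;0 0 0 -0.034 0.068 -0.14 1;0 0 0 -0.051 0.102 -0.14 1;0 0 0 -0.068 0.136 -0.14 1;0 0 0 -0.085 0.170 -0.14 1;0 0 0 -0.102 0.204 -0.14 1;0 0 0 -0.119 0.240 -0.14 1;0 0 0 -0.136 0.275 -0.14 1"

```text
t: 5.25
tcp_pos: [0.4636, -0.326, 0.1903]
ee_rot: [-3.131, -0.258, 0.0]
contact_force: [0.8, -0.9, -1.1]
grip_width: 0.0243
gripper_force: 12.0
```

Emit:
step_arm:
  series: "0 0 0 -0.008 0.018 0 1;0 0 0 -0.013 0.029 0 1;0 0 0 -0.013 0.029 0 1;0 0 0 -0.013 0.029 0.04 1;0 0 0 -0.013 0.029 0.08 1;0 0 0 -0.013 0.029 0.11 1;0 0 0 -0.013 0.029 0.125 1;0 0 0 -0.013 0.029 0.132 1;0 0 0 -0.013 0.029 0.132 1"

```text
t: 6.0
tcp_pos: [0.4562, -0.3528, 0.0564]
ee_rot: [-3.127, -0.26, 0.004]
contact_force: [-0.2, 0.8, -0.3]
grip_width: 0.0239
gripper_force: 12.0
```

```bash
python3 d.py .554 -.0315 .05 .165
python3 - <<'E'
from h import *; from workcell import arm
f=mean(arm,"scene",2)
l,t,r,b=265,90,465,220
cv2.imwrite("pics/a3.png",cv2.resize(f["avg"][t:b,l:r].clip(0,255).astype(np.uint8),None,fx=4,fy=4,interpolation=cv2.INTER_CUBIC))
E
```

```text
t 6.0 tcp [ 0.4562 -0.3528  0.0564] w 0.0239 F [-0.2  0.8 -0.3]
turn [-0.0035  0.002   0.0011] shift [ 0.1496 -0.3007  0.0072]
```

View pics/a3.png

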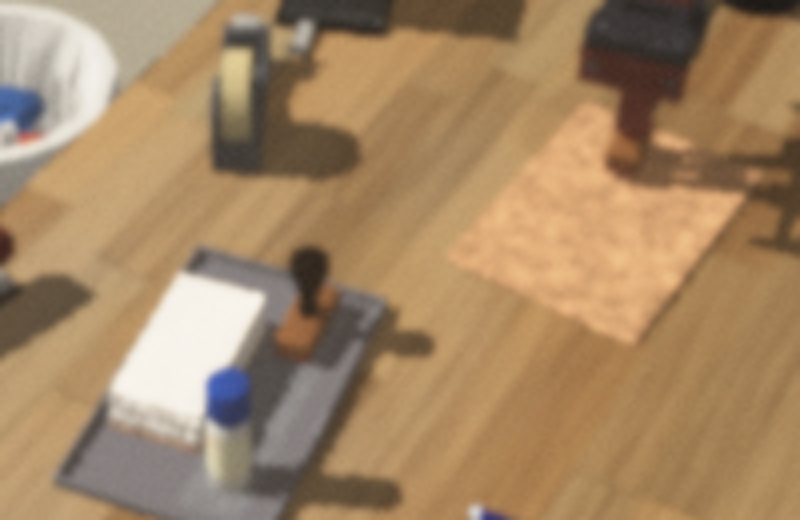

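The stamp hangs upright at (628,155), inside the mat outline. I'll lower and release it.

Emit:
step_arm:
  series: "0 0 0 0 0.001 0.003 1;0 0 0 0 0.001 0.005 1;0 0 0 0 0.001 0.006 1;0 0 0 0 0.001 0.007 1;0 0 0 0 0.001 0.007 1"

```text
t: 6.52
tcp_pos: [0.4568, -0.3564, 0.051]
ee_rot: [3.131, 0.258, 0.0]
contact_force: [1.1, -1.3, -0.9]
grip_width: 0.024
gripper_force: 12.0
```

Emit:
step_arm:
  series: "0 0 0 0 0 0.001 1;0 0 0 0 0 0.001 1;0 0 0 0 0 0.001 0.5;0 0 0 0 0 0.001 0.5;0 0 0 0 0 0.001 0.5;0 0 0 0 0 0.001 0.5;0 0 0 0 0 -0.015 0.5;0 0 0 0 0 -0.05 0.5;0 0 0 0 0 -0.09 0.5;0 0 0 0 0 -0.13 0.5;0 0 0 0.02 -0.03 -0.139 0.5;0 0 0 0.04 -0.06 -0.139 0.5"

```text
t: 7.52
tcp_pos: [0.4888, -0.2931, 0.1942]
ee_rot: [3.125, 0.253, 0.01]
contact_force: [0.7, 0.2, -0.3]
grip_width: 0.0441
gripper_force: 0.0
```

Emit:
step_arm:
  series: "0 0 0 0.02 -0.035 0 0.5;0 0 0 0.04 -0.07 0 0.5;0 0 0 0.06 -0.105 0 0.5;0 0 0 0.08 -0.14 0 0.5;0 0 0 0.1 -0.168 0 0.5;0 0 0 0.109 -0.18 0 0.5;0 0 0 0.109 -0.18 0 0.5;0 0 0 0.109 -0.18 0.04 0.5;0 0 0 0.109 -0.18 0.08 0.5;0 0 0 0.109 -0.18 0.08 0.5;0 0 0 0.109 -0.18 0.08 0.5"

```text
t: 8.43
tcp_pos: [0.562, -0.0952, 0.1083]
ee_rot: [-3.129, -0.257, 0.009]
contact_force: [-0.1, -1.0, 0.3]
grip_width: 0.044
gripper_force: 0.0
```

```bash
python3 d.py .564 -.095 .05 .165
python3 - <<'E'
from h import *; from workcell import arm
f=mean(arm,"scene",2)
l,t,r,b=265,90,465,220
cv2.imwrite("pics/a4.png",cv2.resize(f["avg"][t:b,l:r].clip(0,255).astype(np.uint8),None,fx=4,fy=4,interpolation=cv2.INTER_CUBIC))
E
```

```text
t 8.43 tcp [ 0.562  -0.0952  0.1083] w 0.044 F [-0.1 -1.   0.3]
turn [-0.0024  0.0054 -0.0008] shift [0.0023 0.0002 0.0583]
```

View pics/a4.png

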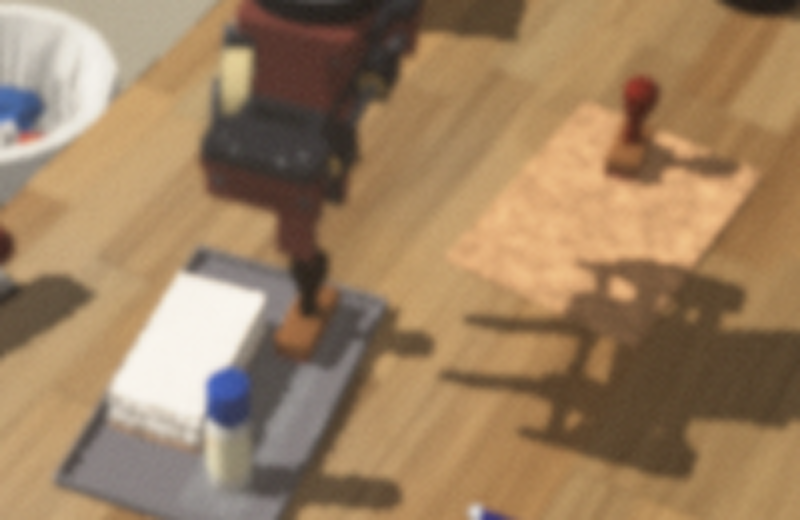

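The red stamp stands on the mat at (632,130) and the gripper is over the black stamp. I'll descend and grip.

Emit:
step_arm:
  series: "0 0 0 0.001 0 0.03 0.5;0 0 0 0.001 0 0.05 0.5;0 0 0 0.001 0 0.059 0.5;0 0 0 0.001 0 0.059 0.5;0 0 0 0.001 0 0.059 0.5;0 0 0 0.001 0 0.059 1;0 0 0 0.001 0 0.059 1;0 0 0 0.001 0 0.059 1;0 0 0 0.001 0 0.059 1;0 0 0 0.001 0 0.059 1;0 0 0 0.001 0 0.059 1"

```text
t: 9.45
tcp_pos: [0.5664, -0.0954, 0.0517]
ee_rot: [3.13, 0.259, 0.003]
contact_force: [0.5, -1.2, 5.8]
grip_width: 0.0236
gripper_force: 12.0
```

Emit:
step_arm:
  series: "0 0 0 0 0 -0.01 1;0 0 0 0 0 -0.04 1;0 0 0 0 0 -0.08 1;0 0 0 0 0 -0.12 1;0 0 0 -0.015 0.018 -0.14 1;0 0 0 -0.04 0.047 -0.14 1;0 0 0 -0.065 0.077 -0.14 1;0 0 0 -0.09 0.107 -0.14 1;0 0 0 -0.115 0.137 -0.14 1;0 0 0 -0.135 0.162 -0.14 1;0 0 0 -0.15 0.179 -0.14 1;0 0 0 -0.15 0.179 -0.14 1"

```text
t: 10.45
tcp_pos: [0.4446, -0.2992, 0.1912]
ee_rot: [3.131, 0.253, -0.002]
contact_force: [0.6, 0.3, -0.9]
grip_width: 0.024
gripper_force: 12.0
```

Emit:
step_arm:
  series: "0 0 0 0 0 0.04 1;0 0 0 0 0 0.08 1;0 0 0 0 0 0.11 1;0 0 0 0 0 0.128 1;0 0 0 0 0 0.134 1;0 0 0 0 0 0.137 1;0 0 0 0 0 0.139 1;0 0 0 0 0 0.139 1;0 0 0 0 0 0.139 1"

```text
t: 11.2
tcp_pos: [0.4478, -0.2966, 0.0531]
ee_rot: [3.129, 0.259, 0.003]
contact_force: [-0.7, -0.7, -1.7]
grip_width: 0.0238
gripper_force: 12.0
```

Emit:
step_arm:
  series: "0 0 0 0 0 0.001 1;0 0 0 0 0 0.002 1;0 0 0 0 0 0.002 1;0 0 0 0 0 0.002 0.5;0 0 0 0 0 0.002 0.5;0 0 0 0 0 0.002 0.5;0 0 0 0 0 0.002 0.5;0 0 0 0 0 -0.015 0.5;0 0 0 0 0 -0.05 0.5;0 0 0 0 0 -0.09 0.5;0 0 0 0 0 -0.13 0.5;0 0 0 0.015 -0.03 -0.139 0.5"

```text
t: 12.2
tcp_pos: [0.4596, -0.2702, 0.197]
ee_rot: [3.122, 0.253, 0.012]
contact_force: [1.7, -0.6, 0.1]
grip_width: 0.0438
gripper_force: 0.0
```

Emit:
step_arm:
  series: "0 0 0 0.015 -0.03 0 0.5;0 0 0 0.03 -0.066 0 0.5;0 0 0 0.047 -0.1 0 0.5;0 0 0 0.064 -0.135 0 0.5;0 0 0 0.081 -0.17 0 0.5;0 0 0 0.098 -0.205 0 0.5;0 0 0 0.115 -0.24 0 0.5;0 0 0 0.13 -0.268 0 0.5;0 0 0 0.133 -0.277 0 0.5;0 0 0 0.133 -0.277 0.03 0.5;0 0 0 0.133 -0.277 0.06 0.5;0 0 0 0.133 -0.277 0.06 0.5"

```text
t: 13.2
tcp_pos: [0.5383, 0.0311, 0.1264]
ee_rot: [-3.13, -0.26, 0.014]
contact_force: [-1.5, -0.4, -0.3]
grip_width: 0.0437
gripper_force: 0.0
```

```bash
python3 d.py .5435 .031 .052 .165
python3 - <<'E'
from h import *; from workcell import arm
f=mean(arm,"scene",2)
l,t,r,b=265,90,465,220
cv2.imwrite("pics/a5.png",cv2.resize(f["avg"][t:b,l:r].clip(0,255).astype(np.uint8),None,fx=4,fy=4,interpolation=cv2.INTER_CUBIC))
E
```

```text
t 13.2 tcp [0.5383 0.0311 0.1264] w 0.0437 F [-1.5 -0.4 -0.3]
turn [-0.0018  0.0089  0.0006] shift [0.0058 0.0011 0.0743]
```

View pics/a5.png

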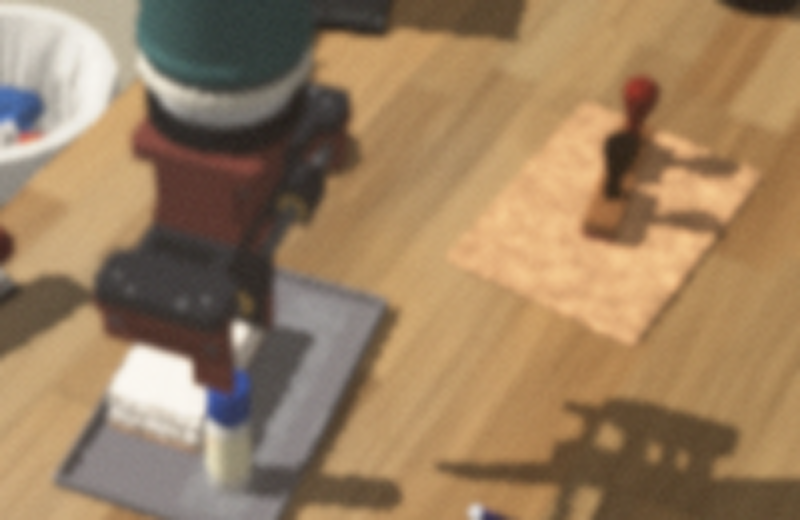

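Both stamps stand on the mat, black at (612,200) and red at (635,100), and the gripper is over the glue cap.

Emit:
step_arm:
  series: "0 0 0 0.002 0 0 0.5;0 0 0 0.002 0 0.03 0.5;0 0 0 0.002 0 0.06 0.5;0 0 0 0.002 0 0.072 0.5;0 0 0 0.002 0 0.072 0.5;0 0 0 0.002 0 0.072 0.5"

```text
t: 13.8
tcp_pos: [0.5453, 0.0309, 0.0599]
ee_rot: [3.131, 0.258, 0.002]
contact_force: [-0.3, -0.1, 0.2]
grip_width: 0.044
gripper_force: 0.0
```

Emit:
step_arm:
  series: "0 0 0 0 0 0 0.7;0 0 0 0 0 0 1;0 0 0 0 0 0 1;0 0 0 0 0 0 1;0 0 0 0 0 0 1;0 0 0 0 0 0 1"

```text
t: 14.3
tcp_pos: [0.5457, 0.0312, 0.0602]
ee_rot: [3.13, 0.259, 0.004]
contact_force: [-0.1, -0.8, 7.0]
grip_width: 0.0253
gripper_force: 12.0
```

Emit:
step_arm:
  series: "0 0 0 0 0 -0.01 1;0 0 0 0 0 -0.05 1;0 0 0 0 0 -0.09 1;0 0 0 -0.01 0.016 -0.12 1;0 0 0 -0.028 0.046 -0.12 1;0 0 0 -0.046 0.076 -0.12 1;0 0 0 -0.065 0.107 -0.12 1;0 0 0 -0.084 0.138 -0.12 1;0 0 0 -0.103 0.169 -0.12 1;0 0 0 -0.122 0.2 -0.12 1;0 0 0 -0.14 0.229 -0.12 1;0 0 0 -0.151 0.2466 -0.12 1"

```text
t: 15.3
tcp_pos: [0.4346, -0.2394, 0.1797]
ee_rot: [3.13, 0.256, 0.0]
contact_force: [0.2, 0.9, -0.5]
grip_width: 0.0254
gripper_force: 12.0
```

Emit:
step_arm:
  series: "0 0 0 0 0 0 1;0 0 0 0 0 0.03 1;0 0 0 0 0 0.07 1;0 0 0 0 0 0.1 1;0 0 0 0 0 0.113 1;0 0 0 0 0 0.117 1;0 0 0 0 0 0.119 1;0 0 0 0 0 0.119 1;0 0 0 0 0 0.119 1"

```text
t: 16.05
tcp_pos: [0.4367, -0.2364, 0.0608]
ee_rot: [3.13, 0.259, 0.002]
contact_force: [0.8, -0.3, 0.7]
grip_width: 0.0254
gripper_force: 12.0
```

```bash
python3 d.py .5435 .031 .06 .165
python3 - <<'E'
from h import *; from workcell import arm
f=mean(arm,"scene",2)
l,t,r,b=265,90,465,220
cv2.imwrite("pics/a6.png",cv2.resize(f["avg"][t:b,l:r].clip(0,255).astype(np.uint8),None,fx=4,fy=4,interpolation=cv2.INTER_CUBIC))
E
```

```text
t 16.05 tcp [ 0.4367 -0.2364  0.0608] w 0.0254 F [ 0.8 -0.3  0.7]
turn [ 0.0006 -0.001   0.0003] shift [ 0.1494 -0.2462  0.0007]
```

View pics/a6.png

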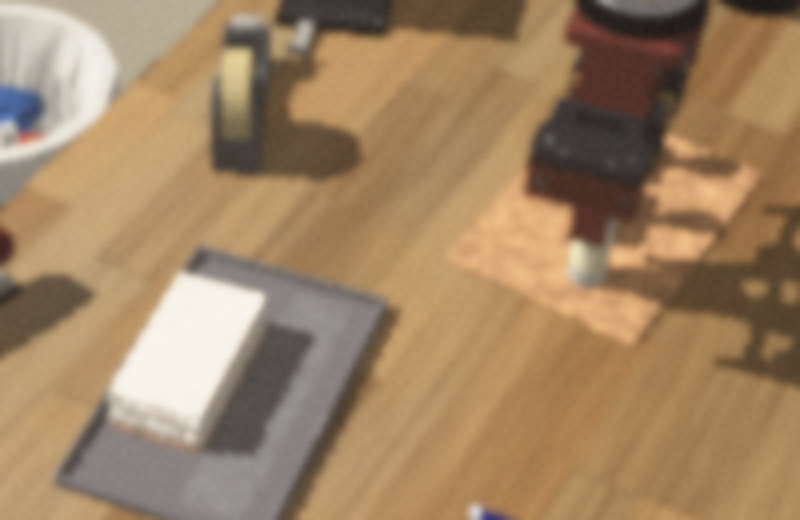

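Emit:
step_arm:
  series: "0 0 0 0 0 0.0007 1;0 0 0 0 0 0.0007 0.5;0 0 0 0 0 0.0007 0.5;0 0 0 0 0 0.0007 0.5;0 0 0 0 0 0.0007 0.5;0 0 0 0 0 -0.015 0.5;0 0 0 0 0 -0.05 0.5;0 0 0 0 0 -0.09 0.5;0 0 0 0 0 -0.13 0.5;0 0 0 0 0 -0.14 0.5;0 0 -0.11 0.02 -0.03 -0.14 0;0 0 -0.22 0.04 -0.06 -0.14 0"

```text
t: 17.15
tcp_pos: [0.4665, -0.1721, 0.2012]
ee_rot: [3.081, 0.601, 0.004]
contact_force: [0.9, -0.3, 0.3]
grip_width: 0.0539
gripper_force: 0.0
```

```bash
cat > m.py <<'E'
from h import *
def mk(f,roi,fn,hull=True):
    l,t,r,b=roi;a=f["avg"][t:b,l:r].clip(0,255).astype(np.uint8)
    a=cv2.resize(a,None,fx=4,fy=4,interpolation=cv2.INTER_CUBIC)
    m=fn(cv2.cvtColor(a,cv2.COLOR_BGR2HSV).astype(int)).astype(np.uint8)
    m=cv2.morphologyEx(m,cv2.MORPH_OPEN,np.ones((3,3)))
    c=max(cv2.findContours(m,0,2)[0],key=cv2.contourArea)
    o=np.zeros_like(m);cv2.fillPoly(o,[cv2.convexHull(c) if hull else c],1)
    return f,cv2.resize(o.astype(np.float32),(r-l,b-t),interpolation=cv2.INTER_AREA),roi
def rep(n,views,*a):
    for v in [*[[x] for x in views],views] if len(views)>1 else [views]:
        p,c=fit(v,*a);print(n,p.round(4),round(float(c),1),[round(float(x[1].sum())) for x in v])
    return p
E
python3 - <<'E'
from m import *; from workcell import arm
fs=mean(arm,"scene",3);ft=mean(arm,"top",1)
l,t,r,b=265,90,465,220
A=cv2.resize(fs["avg"][t:b,l:r].clip(0,255).astype(np.uint8),(700,330),interpolation=cv2.INTER_CUBIC)
l,t,r,b=270,145,480,270
B=cv2.resize(ft["avg"][t:b,l:r].clip(0,255).astype(np.uint8),(700,270),interpolation=cv2.INTER_CUBIC)
cv2.imwrite("pics/a7.png",np.vstack([A,B]))
rep("block side",[mk(fs,(285,145,340,210),lambda h:(h[...,2]>222)&(h[...,1]<40))],.06,.11,.036,.036,[.606,-.022,.17])
E
python3 d.py .607 -.0225 .12 1.75
```

```text
block side [ 0.6083 -0.0215  0.1881] 38.9 [809]
t 17.35 tcp [ 0.4654 -0.1703  0.1994] w 0.0696 F [ 0.4 -0.1  0.3]
turn [-7.0000e-04  4.0000e-04 -1.3642e+00] shift [ 0.1869 -0.0836  0.0793]
```

View pics/a7.png

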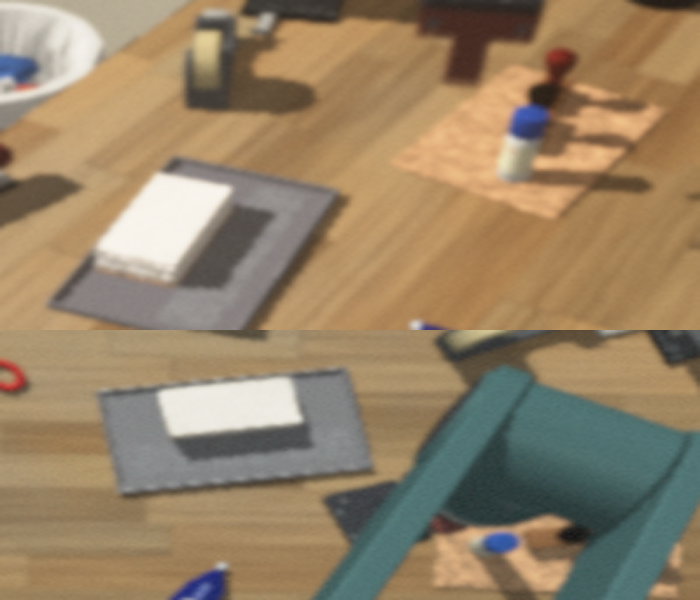

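All three stand upright on the mat and the block is in place at about (.607,-.022). I'll turn a quarter turn and go over the block.

Emit:
step_arm:
  series: "0 0 -0.12 0.02 -0.009 0 0;0 0 -0.24 0.04 -0.018 0 0;0 0 -0.36 0.06 -0.027 0 0;0 0 -0.48 0.08 -0.036 0 0;0 0 -0.6 0.1 -0.045 0.01 0;0 0 -0.72 0.12 -0.054 0.02 0;0 0 -0.84 0.14 -0.063 0.03 0;0 0 -0.96 0.16 -0.072 0.04 0;0 0 -1.08 0.18 -0.08 0.05 0;0 0 -1.2 0.1869 -0.0836 0.06 0;0 0 -1.32 0.1869 -0.0836 0.07 0;0 0 -1.364 0.1869 -0.0836 0.079 0"

```text
t: 18.35
tcp_pos: [0.6074, -0.0243, 0.1193]
ee_rot: [-2.009, -2.414, 0.002]
contact_force: [-0.6, 0.5, -0.1]
grip_width: 0.0882
gripper_force: 0.0
```

```bash
python3 - <<'E'
from workcell import arm
for _ in range(3): arm.grab_frame("top")
E
python3 d.py .607 -.0222 .031 1.751
```

```text
t 18.5 tcp [ 0.6065 -0.0245  0.1196] w 0.0879 F [ 0.3 -0.1  0.5]
turn [-0.0026 -0.0006 -0.0058] shift [0.0021 0.0012 0.0886]
```

Emit:
step_arm:
  series: "0 0 -0.006 0.002 0.001 0.035 0;0 0 -0.006 0.002 0.001 0.065 0;0 0 -0.006 0.002 0.001 0.08 0;0 0 -0.006 0.002 0.001 0.087 0;0 0 -0.006 0.002 0.001 0.087 0;0 0 -0.006 0.002 0.001 0.087 0"

```text
t: 19.0
tcp_pos: [0.6086, -0.0218, 0.0345]
ee_rot: [2.009, 2.414, 0.001]
contact_force: [0.1, 0.0, 0.3]
grip_width: 0.0881
gripper_force: 0.0
```

Emit:
step_arm:
  series: "0 0 0 0 0 0 0.3;0 0 0 0 0 0 1;0 0 0 0 0 0 1;0 0 0 0 0 0 1;0 0 0 0 0 0 1;0 0 0 0 0 0 1"
  newtons: 25

```text
t: 19.5
tcp_pos: [0.6083, -0.0212, 0.0345]
ee_rot: [2.008, 2.416, 0.001]
contact_force: [-0.7, -1.4, 5.6]
grip_width: 0.0598
gripper_force: 25.0
```

```bash
python3 d.py .462 .305 .031 1.66
```

```text
t 19.5 tcp [ 0.6083 -0.0212  0.0345] w 0.0598 F [-0.7 -1.4  5.6]
turn [0.0007 0.0002 0.0948] shift [ 0.3474 -0.0842  0.0034]
```

Emit:
step_arm:
  series: "0 0 0 0 0 -0.01 1;0 0 0 0 0 -0.04 1;0 0 0 0 0 -0.07 1;0 0 0.02 0.03 -0.007 -0.085 1;0 0 0.04 0.065 -0.015 -0.085 1;0 0 0.06 0.1 -0.024 -0.085 1;0 0 0.08 0.135 -0.033 -0.085 1;0 0 0.095 0.17 -0.041 -0.085 1;0 0 0.095 0.205 -0.05 -0.085 1;0 0 0.095 0.24 -0.058 -0.085 1;0 0 0.095 0.275 -0.067 -0.085 1;0 0 0.095 0.31 -0.075 -0.085 1"

```text
t: 20.5
tcp_pos: [0.4763, 0.2713, 0.1193]
ee_rot: [-2.12, -2.318, 0.0]
contact_force: [0.7, 0.8, -0.6]
grip_width: 0.0599
gripper_force: 25.0
```

Emit:
step_arm:
  series: "0 0 0 0.022 -0.005 0 1;0 0 0 0.036 -0.0085 0 1;0 0 0 0.036 -0.0085 0 1;0 0 0 0.036 -0.0085 0.02 1;0 0 0 0.036 -0.0085 0.04 1;0 0 0 0.036 -0.0085 0.04 1;0 0 0 0.036 -0.0085 0.04 1"

```text
t: 21.08
tcp_pos: [0.4651, 0.3039, 0.0784]
ee_rot: [-2.12, -2.317, 0.004]
contact_force: [0.4, 0.3, -0.8]
grip_width: 0.0599
gripper_force: 25.0
```

```bash
python3 - <<'E'
from workcell import arm
from m import *
fs=mean(arm,"scene",3);ft=mean(arm,"top",1)
l,t,r,b=220,255,340,375
A=cv2.resize(fs["avg"][t:b,l:r].clip(0,255).astype(np.uint8),(400,400),interpolation=cv2.INTER_CUBIC)
l,t,r,b=160,180,280,280
B=cv2.resize(ft["avg"][t:b,l:r].clip(0,255).astype(np.uint8),(400,400),interpolation=cv2.INTER_CUBIC)
cv2.imwrite("pics/a8.png",np.hstack([A,B]))
E
python3 d.py .462 .3055 .034 1.663
```

```text
t 21.28 tcp [0.4669 0.305  0.08  ] w 0.0596 F [-0.1 -0.5 -1.2]
turn [ 0.0018 -0.0007 -0.0037] shift [ 0.0008 -0.0049  0.046 ]
```

View pics/a8.png

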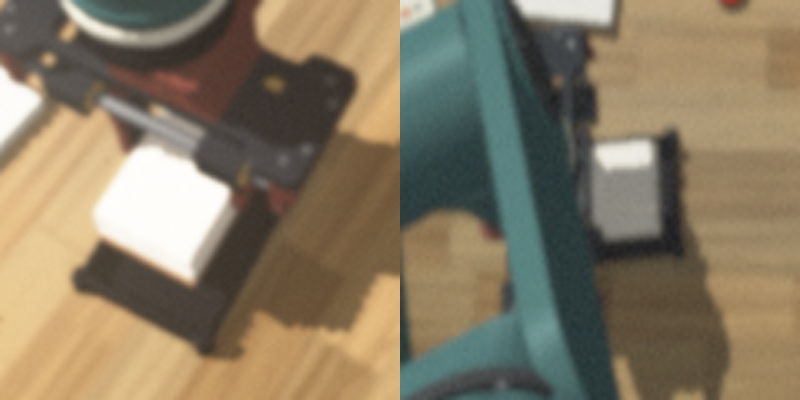

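The block hangs level above the memo box, left pane (165,210) over the box. I'll trim x by -4 mm and lower it in stages.

Emit:
step_arm:
  series: "0 0 0 0 -0.0042 0 1;0 0 0 0 -0.0042 0.012 1;0 0 0 0 -0.0042 0.022 1;0 0 0 0 -0.0042 0.027 1;0 0 0 0 -0.0042 0.027 1;0 0 0 0 -0.0042 0.027 1"

```text
t: 21.78
tcp_pos: [0.4614, 0.3045, 0.0516]
ee_rot: [-2.12, -2.318, 0.001]
contact_force: [0.3, 0.1, -0.7]
grip_width: 0.0599
gripper_force: 25.0
```

```bash
python3 d.py .4625 .3055 .0345 1.663
python3 - <<'E'
from workcell import arm
from m import *
fs=mean(arm,"scene",3);ft=mean(arm,"top",1)
l,t,r,b=220,265,340,365
A=cv2.resize(fs["avg"][t:b,l:r].clip(0,255).astype(np.uint8),(480,400),interpolation=cv2.INTER_CUBIC)
l,t,r,b=190,200,260,260
B=cv2.resize(ft["avg"][t:b,l:r].clip(0,255).astype(np.uint8),(320,400),interpolation=cv2.INTER_CUBIC)
cv2.imwrite("pics/a9.png",np.hstack([A,B]))
E
```

```text
t 21.78 tcp [0.4614 0.3045 0.0516] w 0.0599 F [ 0.3  0.1 -0.7]
turn [-0.0008  0.0002 -0.0032] shift [0.0009 0.0012 0.0171]
```

View pics/a9.png

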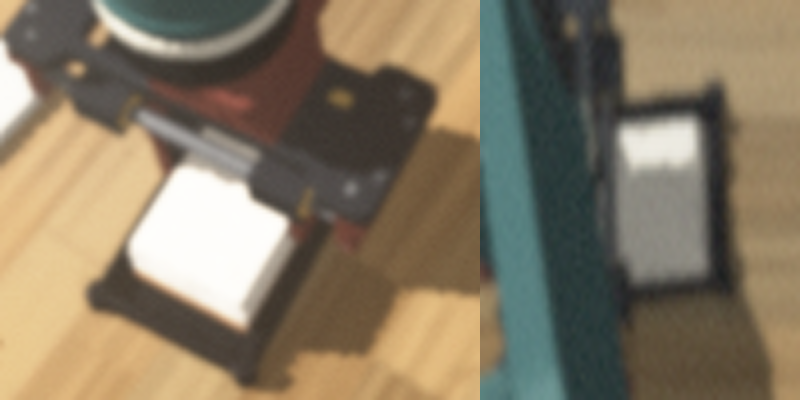

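The block is aligned inside the box walls in both panes. I'll lower it.

Emit:
step_arm:
  series: "0 0 0 0 0 0.005 1;0 0 0 0 0 0.009 1;0 0 0 0 0 0.013 1;0 0 0 0 0 0.015 1;0 0 0 0 0 0.016 1;0 0 0 0 0 0.0165 1;0 0 0 0 0 0.0165 1"

```text
t: 22.57
tcp_pos: [0.4617, 0.3046, 0.0352]
ee_rot: [-2.12, -2.318, 0.0]
contact_force: [-0.5, -0.2, -0.9]
grip_width: 0.0598
gripper_force: 25.0
```

Emit:
step_arm:
  series: "0 0 0 0 0 0.001 1;0 0 0 0 0 0.001 1;0 0 0 0 0 0.001 0;0 0 0 0 0 0.001 0;0 0 0 0 0 0.001 0;0 0 0 0 0 0.001 0;0 0 0 0 0 -0.015 0;0 0 0 0 0 -0.05 0;0 0 0 0 0 -0.09 0;0 0 0 0 0 -0.13 0;0 0 0 -0.03 0 -0.16 0;0 0 0 -0.06 0 -0.16 0"

```text
t: 23.57
tcp_pos: [0.4711, 0.2469, 0.2018]
ee_rot: [2.113, 2.317, 0.017]
contact_force: [0.3, -0.7, 0.1]
grip_width: 0.0876
gripper_force: 0.0
```

```bash
python3 d.py .437 -.2364 .19 .165
python3 - <<'E'
from m import *; from workcell import arm
fs=mean(arm,"scene",3); import pickle
w=lambda h:(h[...,2]>222)&(h[...,1]<40)
rep("block",[mk(fs,(240,270,330,360),w)],.06,.11,.036,.036,[.462,.305,.09])
l,t,r,b=220,265,340,365
A=cv2.resize(fs["avg"][t:b,l:r].clip(0,255).astype(np.uint8),(480,400),interpolation=cv2.INTER_CUBIC)
cv2.imwrite("pics/a10.png",A)
E
```

```text
t 23.57 tcp [0.4711 0.2469 0.2018] w 0.0876 F [ 0.3 -0.7  0.1]
turn [ 0.0067 -0.0114  1.4978] shift [-0.4782 -0.0784  0.0093]
block [0.4605 0.307  0.1159] 115.7 [1861]
```

View pics/a10.png

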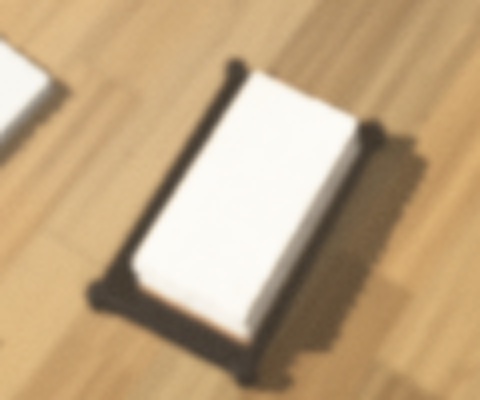

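Run:
```python
from m import *; from workcell import arm
f=arm.grab_frame("scene")
for p in [(.4617,.3046,.092),(.4627,.306,.092)]:
    q=(proj(f,box(p,.06,.11,.004,.036))+.5-[220,265])*4-.5;print(q.round().astype(int).tolist())
    q=(proj(f,box(p,.084,.134,.0,.016))+.5-[220,265])*4-.5;print("box",q.round().astype(int).tolist())
```

```text
[[360, 152], [248, 349], [139, 292], [257, 103], [357, 123], [241, 324], [129, 265], [251, 73]]
box [[392, 146], [257, 388], [105, 306], [249, 79], [391, 132], [254, 376], [100, 293], [247, 64]]
[[356, 153], [244, 351], [136, 293], [254, 105], [354, 124], [238, 325], [126, 267], [248, 74]]
box [[389, 147], [254, 389], [102, 307], [246, 80], [388, 133], [251, 377], [96, 295], [243, 65]]
```

The block lies flat: its observed top corners match the predicted ones to about 1 px. Now I return the three objects, starting with the glue stick.

Emit:
step_arm:
  series: "0 0 0.12 -0.02 -0.003 0 0;0 0 0.24 -0.055 -0.009 0 0.5;0 0 0.36 -0.095 -0.015 0 0.5;0 0 0.48 -0.135 -0.022 0 0.5;0 0 0.6 -0.175 -0.029 0 0.5;0 0 0.72 -0.215 -0.035 0 0.5;0 0 0.84 -0.255 -0.042 0 0.5;0 0 0.96 -0.295 -0.048 0 0.5;0 0 1.08 -0.335 -0.055 0 0.5;0 0 1.2 -0.375 -0.061 0 0.5;0 0 1.32 -0.415 -0.068 0 0.5;0 0 1.44 -0.45 -0.074 0 0.5"

```text
t: 24.77
tcp_pos: [0.4332, -0.2114, 0.1944]
ee_rot: [-3.123, -0.335, 0.001]
contact_force: [0.9, 0.3, -0.2]
grip_width: 0.0442
gripper_force: 0.0
```

```bash
python3 d.py .4367 -.2364 .19 .165
```

```text
t 24.77 tcp [ 0.4332 -0.2114  0.1944] w 0.0442 F [ 0.9  0.3 -0.2]
turn [-0.0012  0.0006  0.049 ] shift [-0.0019  0.0252  0.0044]
```

Emit:
step_arm:
  series: "0 0 0.049 -0.0019 0.0252 0.0044 0.5;0 0 0.049 -0.0019 0.0252 0.0044 0.5;0 0 0.049 -0.0019 0.0252 0.0044 0.5;0 0 0.049 -0.0019 0.0252 0.0044 0.5;0 0 0.049 -0.0019 0.0252 0.0044 0.5"

```text
t: 25.18
tcp_pos: [0.4368, -0.2331, 0.1904]
ee_rot: [-3.128, -0.271, 0.002]
contact_force: [0.6, -0.4, -0.8]
grip_width: 0.0438
gripper_force: 0.0
```

```bash
python3 d.py .4367 -.2364 .06 .165
```

```text
t 25.18 tcp [ 0.4368 -0.2331  0.1904] w 0.0438 F [ 0.6 -0.4 -0.8]
turn [-0.0018  0.001   0.0079] shift [-0.0005  0.0035  0.1304]
```

Emit:
step_arm:
  series: "0 0 0.007 0 0.003 0.03 0.5;0 0 0.007 0 0.003 0.07 0.5;0 0 0.007 0 0.003 0.1 0.5;0 0 0.007 0 0.003 0.12 0.5;0 0 0.007 0 0.003 0.13 0.5;0 0 0.007 0 0.003 0.13 0.5;0 0 0.007 0 0.003 0.13 0.5"

```text
t: 25.77
tcp_pos: [0.4377, -0.2371, 0.0612]
ee_rot: [-3.13, -0.259, 0.001]
contact_force: [-0.5, -0.2, 0.3]
grip_width: 0.0442
gripper_force: 0.0
```

```bash
python3 d.py .4367 -.2364 .0605 .165
```

```text
t 25.77 tcp [ 0.4377 -0.2371  0.0612] w 0.0442 F [-0.5 -0.2  0.3]
turn [-0.0005  0.0003  0.0001] shift [-0.0009 -0.0009  0.0007]
```

Emit:
step_arm:
  series: "0 0 0 -0.0009 -0.0009 0 0.5;0 0 0 -0.0009 -0.0009 0 0.6;0 0 0 -0.0009 -0.0009 0 1;0 0 0 -0.0009 -0.0009 0 1;0 0 0 -0.0009 -0.0009 0 1;0 0 0 -0.0009 -0.0009 0 1;0 0 0 -0.0009 -0.0009 0 1"
  newtons: 12

```text
t: 26.35
tcp_pos: [0.437, -0.2376, 0.0617]
ee_rot: [3.13, 0.257, 0.002]
contact_force: [-1.1, 0.6, 6.6]
grip_width: 0.0255
gripper_force: 12.0
```

```bash
python3 d.py .5457 .0312 .0605 .165
```

```text
t 26.35 tcp [ 0.437  -0.2376  0.0617] w 0.0255 F [-1.1  0.6  6.6]
turn [ 0.0009 -0.0011 -0.0013] shift [ 0.151  -0.2475  0.0011]
```

Emit:
step_arm:
  series: "0 0 0 0 0 -0.01 1;0 0 0 0 0 -0.05 1;0 0 0 0 0 -0.09 1;0 0 0 0.01 -0.016 -0.12 1;0 0 0 0.028 -0.046 -0.12 1;0 0 0 0.046 -0.076 -0.12 1;0 0 0 0.065 -0.107 -0.12 1;0 0 0 0.084 -0.138 -0.12 1;0 0 0 0.103 -0.169 -0.12 1;0 0 0 0.122 -0.2 -0.12 1;0 0 0 0.14 -0.23 -0.12 1;0 0 0 0.151 -0.2475 -0.12 1"

```text
t: 27.35
tcp_pos: [0.5458, 0.0348, 0.1817]
ee_rot: [-3.13, -0.259, -0.001]
contact_force: [0.7, 0.1, -0.3]
grip_width: 0.0259
gripper_force: 12.0
```

Emit:
step_arm:
  series: "0 0 0 0 0 0 1;0 0 0 0 0 0.03 1;0 0 0 0 0 0.07 1;0 0 0 0 0 0.1 1;0 0 0 0 0 0.11 1;0 0 0 0 0 0.114 1;0 0 0 0 0 0.114 1;0 0 0 0 0 0.114 1;0 0 0 0 0 0.114 1"

```text
t: 28.1
tcp_pos: [0.5467, 0.0313, 0.0688]
ee_rot: [3.131, 0.257, 0.005]
contact_force: [-0.5, -0.1, -0.7]
grip_width: 0.0251
gripper_force: 12.0
```

```bash
python3 d.py .5457 .0312 .0605 .165
```

```text
t 28.1 tcp [0.5467 0.0313 0.0688] w 0.0251 F [-0.5 -0.1 -0.7]
turn [ 0.0007 -0.0032 -0.0014] shift [-0.001  -0.0001  0.0083]
```

Emit:
step_arm:
  series: "0 0 0 -0.001 0 0.004 1;0 0 0 -0.001 0 0.006 1;0 0 0 -0.001 0 0.007 1;0 0 0 -0.001 0 0.0075 1;0 0 0 -0.001 0 0.0075 1"

```text
t: 28.52
tcp_pos: [0.5453, 0.0319, 0.0613]
ee_rot: [-3.131, -0.257, -0.004]
contact_force: [-1.5, 2.2, 12.8]
grip_width: 0.0253
gripper_force: 12.0
```

Emit:
step_arm:
  series: "0 0 0 0 0 -0.0005 0.5;0 0 0 0 0 -0.0005 0.5;0 0 0 0 0 -0.0005 0.5;0 0 0 0 0 -0.0005 0.5;0 0 0 0 0 -0.02 0.5;0 0 0 0 0 -0.06 0.5;0 0 0 0 0 -0.1 0.5;0 0 0 0 0 -0.13 0.5;0 0 0 -0.015 0.03 -0.13 0.5;0 0 0 -0.03 0.065 -0.13 0.5;0 0 0 -0.047 0.1 -0.13 0.5;0 0 0 -0.064 0.135 -0.13 0.5"

```text
t: 29.52
tcp_pos: [0.5024, -0.1133, 0.1896]
ee_rot: [3.131, 0.259, 0.001]
contact_force: [0.7, -0.2, -0.7]
grip_width: 0.0438
gripper_force: 0.0
```

Emit:
step_arm:
  series: "0 0 0 -0.017 0.035 0 0.5;0 0 0 -0.034 0.07 0 0.5;0 0 0 -0.051 0.105 0 0.5;0 0 0 -0.068 0.14 0 0.5;0 0 0 -0.086 0.173 0 0.5;0 0 0 -0.086 0.173 0 0.5;0 0 0 -0.086 0.173 0.04 0.5;0 0 0 -0.086 0.173 0.08 0.5;0 0 0 -0.086 0.173 0.08 0.5;0 0 0 -0.086 0.173 0.08 0.5"

```text
t: 30.35
tcp_pos: [0.4446, -0.2951, 0.1078]
ee_rot: [-3.127, -0.257, 0.007]
contact_force: [0.4, 0.3, -0.5]
grip_width: 0.0436
gripper_force: 0.0
```

```bash
python3 d.py .4478 -.2966 .0515 .165
python3 - <<'E'
from m import *; from workcell import arm
fs=mean(arm,"scene",2)
l,t,r,b=265,90,465,220
cv2.imwrite("pics/a11.png",cv2.resize(fs["avg"][t:b,l:r].clip(0,255).astype(np.uint8),None,fx=4,fy=4,interpolation=cv2.INTER_CUBIC))
E
```

```text
t 30.35 tcp [ 0.4446 -0.2951  0.1078] w 0.0436 F [ 0.4  0.3 -0.5]
turn [-0.0049  0.0039 -0.0012] shift [0.0031 0.0023 0.0563]
```

View pics/a11.png

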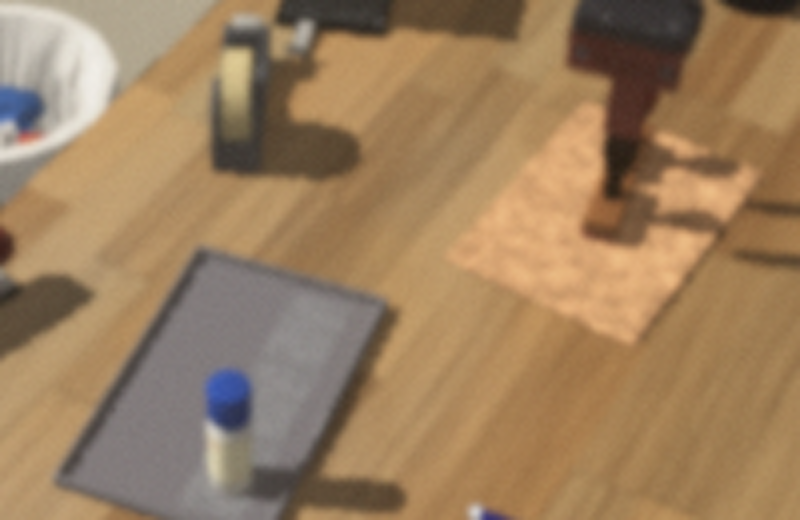

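The glue stands where it was: cap at (228,383) and foot at (228,485), against (228,395)/(228,485) before. Next is the black stamp.

Emit:
step_arm:
  series: "0 0 0 0.001 0.001 0.03 0.5;0 0 0 0.001 0.001 0.05 0.5;0 0 0 0.001 0.001 0.057 0.5;0 0 0 0.001 0.001 0.057 0.5;0 0 0 0.001 0.001 0.057 0.5;0 0 0 0.001 0.001 0.057 0.5"

```text
t: 30.95
tcp_pos: [0.4486, -0.2985, 0.0542]
ee_rot: [3.129, 0.257, 0.003]
contact_force: [0.1, 0.1, -0.8]
grip_width: 0.0439
gripper_force: 0.0
```

```bash
python3 d.py .4478 -.2966 .0515 .165
```

```text
t 30.95 tcp [ 0.4486 -0.2985  0.0542] w 0.0439 F [ 0.1  0.1 -0.8]
turn [ 0.0022 -0.0019 -0.001 ] shift [-0.0005 -0.002   0.0027]
```

Emit:
step_arm:
  series: "0 0 0 -0.0005 -0.002 0.002 0.5;0 0 0 -0.0005 -0.002 0.002 0.6;0 0 0 -0.0005 -0.002 0.002 1;0 0 0 -0.0005 -0.002 0.002 1;0 0 0 -0.0005 -0.002 0.002 1;0 0 0 -0.0005 -0.002 0.002 1;0 0 0 -0.0005 -0.002 0.002 1"

```text
t: 31.53
tcp_pos: [0.4469, -0.2962, 0.0507]
ee_rot: [3.131, 0.257, 0.001]
contact_force: [0.5, -1.0, 1.7]
grip_width: 0.0234
gripper_force: 12.0
```

```bash
python3 d.py .566 -.0954 .0515 .165
```

```text
t 31.53 tcp [ 0.4469 -0.2962  0.0507] w 0.0234 F [ 0.5 -1.   1.7]
turn [ 0.0006 -0.0004 -0.0013] shift [ 0.1502 -0.1787 -0.0009]
```

Emit:
step_arm:
  series: "0 0 0 0 0 -0.01 1;0 0 0 0 0 -0.04 1;0 0 0 0 0 -0.08 1;0 0 0 0 0 -0.12 1;0 0 0 0.015 -0.018 -0.14 1;0 0 0 0.04 -0.047 -0.14 1;0 0 0 0.065 -0.077 -0.14 1;0 0 0 0.09 -0.107 -0.14 1;0 0 0 0.115 -0.137 -0.14 1;0 0 0 0.135 -0.162 -0.14 1;0 0 0 0.15 -0.1787 -0.14 1;0 0 0 0.15 -0.1787 -0.14 1"

```text
t: 32.53
tcp_pos: [0.5671, -0.0911, 0.1909]
ee_rot: [-3.129, -0.262, -0.002]
contact_force: [-0.6, -0.0, -0.2]
grip_width: 0.0233
gripper_force: 12.0
```

Emit:
step_arm:
  series: "0 0 0 0 0 0.04 1;0 0 0 0 0 0.08 1;0 0 0 0 0 0.11 1;0 0 0 0 0 0.128 1;0 0 0 0 0 0.134 1;0 0 0 0 0 0.134 1;0 0 0 0 0 0.134 1;0 0 0 0 0 0.134 1"

```text
t: 33.2
tcp_pos: [0.5667, -0.0957, 0.0581]
ee_rot: [3.13, 0.257, 0.004]
contact_force: [-0.9, 0.6, -0.9]
grip_width: 0.0233
gripper_force: 12.0
```

```bash
python3 d.py .5653 -.0954 .0507 .165
```

```text
t 33.2 tcp [ 0.5667 -0.0957  0.0581] w 0.0233 F [-0.9  0.6 -0.9]
turn [ 0.0011 -0.0024 -0.0015] shift [-0.0013 -0.0005  0.0074]
```

Emit:
step_arm:
  series: "0 0 0 -0.0013 -0.0005 0.003 1;0 0 0 -0.0013 -0.0005 0.005 1;0 0 0 -0.0013 -0.0005 0.006 1;0 0 0 -0.0013 -0.0005 0.0068 1;0 0 0 -0.0013 -0.0005 0.0068 1;0 0 0 -0.0013 -0.0005 0.0068 1"

```text
t: 33.7
tcp_pos: [0.5649, -0.0951, 0.0504]
ee_rot: [3.13, 0.257, 0.002]
contact_force: [-0.6, -1.3, 4.9]
grip_width: 0.0232
gripper_force: 12.0
```

Emit:
step_arm:
  series: "0 0 0 0 0 0 0.5;0 0 0 0 0 0 0.5;0 0 0 0 0 0 0.5;0 0 0 0 0 0 0.5;0 0 0 0 0 -0.02 0.5;0 0 0 0 0 -0.06 0.5;0 0 0 0 0 -0.1 0.5;0 0 0 0 0 -0.14 0.5;0 0 0 -0.02 0.032 -0.14 0.5;0 0 0 -0.04 0.064 -0.14 0.5;0 0 0 -0.06 0.096 -0.14 0.5;0 0 0 -0.08 0.128 -0.14 0.5"

```text
t: 34.7
tcp_pos: [0.5054, -0.235, 0.19]
ee_rot: [3.131, 0.259, 0.001]
contact_force: [0.1, -0.6, -1.1]
grip_width: 0.0437
gripper_force: 0.0
```

Emit:
step_arm:
  series: "0 0 0 -0.02 0.032 0 0.5;0 0 0 -0.04 0.064 0 0.5;0 0 0 -0.055 0.09 0 0.5;0 0 0 -0.07 0.112 0 0.5;0 0 0 -0.07 0.112 0.03 0.5;0 0 0 -0.07 0.112 0.07 0.5;0 0 0 -0.07 0.112 0.11 0.5;0 0 0 -0.07 0.112 0.135 0.5;0 0 0 -0.07 0.112 0.137 0.5;0 0 0 -0.07 0.112 0.137 0.5;0 0 0 -0.07 0.112 0.137 0.5"

```text
t: 35.62
tcp_pos: [0.456, -0.3565, 0.0537]
ee_rot: [3.13, 0.257, 0.001]
contact_force: [0.2, -1.1, 0.4]
grip_width: 0.0438
gripper_force: 0.0
```

```bash
python3 d.py .4568 -.3564 .0505 .165
```

```text
t 35.62 tcp [ 0.456  -0.3565  0.0537] w 0.0438 F [ 0.2 -1.1  0.4]
turn [ 0.0009 -0.0008 -0.001 ] shift [ 0.0008 -0.      0.0032]
```

Emit:
step_arm:
  series: "0 0 0 0.0008 0 0.003 0.5;0 0 0 0.0008 0 0.003 0.6;0 0 0 0.0008 0 0.003 1;0 0 0 0.0008 0 0.003 1;0 0 0 0.0008 0 0.003 1;0 0 0 0.0008 0 0.003 1;0 0 0 0.0008 0 0.003 1"

```text
t: 36.2
tcp_pos: [0.4567, -0.3566, 0.0504]
ee_rot: [3.13, 0.257, 0.002]
contact_force: [-0.0, -2.0, 5.5]
grip_width: 0.0237
gripper_force: 12.0
```

```bash
python3 d.py .554 -.0313 .0505 .165
```

```text
t 36.2 tcp [ 0.4567 -0.3566  0.0504] w 0.0237 F [-0.  -2.   5.5]
turn [ 0.0017 -0.0011 -0.0011] shift [ 0.149  -0.3051 -0.0004]
```

Emit:
step_arm:
  series: "0 0 0 0 0 -0.01 1;0 0 0 0 0 -0.04 1;0 0 0 0 0 -0.08 1;0 0 0 0 0 -0.12 1;0 0 0 0.017 -0.034 -0.14 1;0 0 0 0.034 -0.069 -0.14 1;0 0 0 0.051 -0.104 -0.14 1;0 0 0 0.068 -0.139 -0.14 1;0 0 0 0.085 -0.174 -0.14 1;0 0 0 0.102 -0.209 -0.14 1;0 0 0 0.119 -0.244 -0.14 1;0 0 0 0.136 -0.279 -0.14 1"

```text
t: 37.2
tcp_pos: [0.5442, -0.0563, 0.1899]
ee_rot: [-3.131, -0.257, 0.002]
contact_force: [1.3, -0.7, 0.1]
grip_width: 0.0237
gripper_force: 12.0
```

Emit:
step_arm:
  series: "0 0 0 0.01 -0.02 0 1;0 0 0 0.013 -0.0261 0 1;0 0 0 0.013 -0.0261 0 1;0 0 0 0.013 -0.0261 0 1;0 0 0 0.013 -0.0261 0.04 1;0 0 0 0.013 -0.0261 0.08 1;0 0 0 0.013 -0.0261 0.11 1;0 0 0 0.013 -0.0261 0.128 1;0 0 0 0.013 -0.0261 0.134 1;0 0 0 0.013 -0.0261 0.134 1;0 0 0 0.013 -0.0261 0.134 1;0 0 0 0.013 -0.0261 0.134 1"

```text
t: 38.2
tcp_pos: [0.5546, -0.0314, 0.0571]
ee_rot: [3.13, 0.256, 0.004]
contact_force: [0.9, -0.0, -1.0]
grip_width: 0.0236
gripper_force: 12.0
```

```bash
python3 d.py .554 -.0313 .0505 .165
```

```text
t 38.2 tcp [ 0.5546 -0.0314  0.0571] w 0.0236 F [ 0.9 -0.  -1. ]
turn [ 0.0009 -0.0025 -0.002 ] shift [-0.0005 -0.0002  0.0066]
```

Emit:
step_arm:
  series: "0 0 0 -0.0005 0 0.003 1;0 0 0 -0.0005 0 0.005 1;0 0 0 -0.0005 0 0.006 1;0 0 0 -0.0005 0 0.0065 1;0 0 0 -0.0005 0 0.0065 1"

```text
t: 38.62
tcp_pos: [0.5539, -0.031, 0.0503]
ee_rot: [3.13, 0.258, 0.003]
contact_force: [-1.4, -1.3, 6.5]
grip_width: 0.0237
gripper_force: 12.0
```

Contact. I'll release, retreat upward and then out of the view, toward the mat.

Emit:
step_arm:
  series: "0 0 0 0 0 0 0.5;0 0 0 0 0 0 0.5;0 0 0 0 0 0 0.5;0 0 0 0 0 0 0.5;0 0 0 0 0 -0.02 0.5;0 0 0 0 0 -0.06 0.5;0 0 0 0 0 -0.1 0.5;0 0 0 0 0 -0.14 0.5;0 0 0 -0.01 0.035 -0.16 0.5;0 0 0 -0.03 0.07 -0.16 0.5;0 0 0 -0.05 0.105 -0.16 0.5;0 0 0 -0.07 0.14 -0.16 0.5"

```text
t: 39.62
tcp_pos: [0.5063, -0.1813, 0.2099]
ee_rot: [3.13, 0.259, 0.002]
contact_force: [0.3, -0.7, -0.3]
grip_width: 0.044
gripper_force: 0.0
```

Emit:
step_arm:
  series: "0 0 0 -0.02 0.035 0 0.5;0 0 0 -0.04 0.07 0 0.5;0 0 0 -0.06 0.105 0 0.5;0 0 0 -0.08 0.14 0 0.5;0 0 0 -0.1 0.175 0 0.5;0 0 0 -0.12 0.21 0 0.5;0 0 0 -0.14 0.245 0 0.5;0 0 0 -0.16 0.28 0 0.5;0 0 0 -0.17 0.3 0 0.5;0 0 0 -0.17 0.3 0 0.5"

```text
t: 40.45
tcp_pos: [0.3859, -0.5089, 0.2087]
ee_rot: [3.129, 0.251, -0.001]
contact_force: [0.3, -1.3, -1.0]
grip_width: 0.044
gripper_force: 0.0
```

Run:
```python
from m import *; from workcell import arm; import pickle
ft,fs=mean(arm,"top",4),mean(arm,"scene",4); o=pickle.load(open("f0.pkl","rb"))
Z=lambda f,l,t,r,b:cv2.resize(f["avg"][t:b,l:r].clip(0,255).astype(np.uint8),(390,290),interpolation=cv2.INTER_CUBIC)
cv2.imwrite("pics/end.png",np.vstack([np.hstack([Z(g,290,155,390,225) for g in(o[0],ft)]),np.hstack([Z(g,265,145,365,220) for g in(o[1],fs)])]))
def cen(f,roi,fn):
    v=mk(f,roi,fn)[1];ys,xs=np.mgrid[:v.shape[0],:v.shape[1]];return [round(float((v*k).sum()/v.sum()+q),2) for k,q in((xs,roi[0]),(ys,roi[1]))]
blue=lambda h:(h[...,0]>100)&(h[...,0]<130)&(h[...,1]>120)
red=lambda h:((h[...,0]<8)|(h[...,0]>172))&(h[...,1]>120)
blk=lambda h:h[...,2]<55
for n,a,b in (("before",*o),("after",ft,fs)):
    print(n,cen(a,(310,190,330,210),blue),cen(a,(333,188,352,205),red),cen(a,(359,185,373,200),blk),"|",cen(b,(312,178,332,200),blue),cen(b,(325,165,340,190),red))
print(arm.observe()["tcp_pos"])
```

```text
before [318.33, 199.75] [341.69, 196.88] [365.69, 193.84] | [321.04, 187.28] [331.42, 176.28]
after [317.7, 200.54] [341.66, 197.42] [365.83, 194.39] | [321.06, 188.18] [331.55, 176.48]
[ 0.38843037 -0.50254805  0.20922017]
```

View pics/end.png

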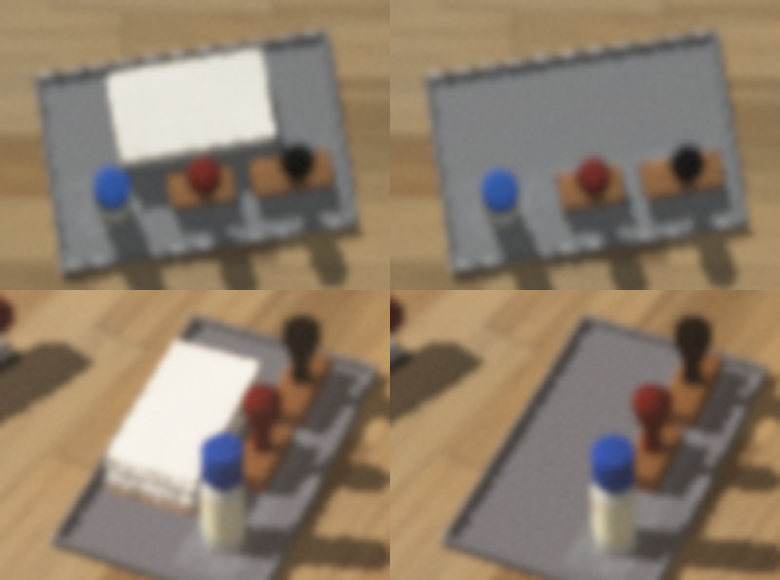

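```bash
python3 -c "
from workcell import arm
print(arm.sign_off())"
```

```text
the job is handed in; nothing more can be done
None
```

I handed the job in at about 41 s: the block lies flat in the memo box, and both stamps and the glue stick are back upright at their places within about 1–2.5 mm, stamps turned as before; I viewed 16 pictures, two over the limit of 14.

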